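Turn up the hob plate under the pot

ROBOT

A 6-joint arm with a two-finger parallel gripper is mounted at the origin on a cart in front of the work surface, level with it; the furniture and walls round the work are solid. World frame = base frame: x ahead of the robot, y to its left, z up, the work surface at z = 0. Lengths are in mm, angles in degrees, forces in N, time in s.
With the tool pointing down it reaches from about 300 to 850 mm from the base axis. Payload 4.2 kg.
Tool frame: the origin (TCP) lies at the very end of the fingers, on their centre line; the grasp point (between the pads) lies 19 mm behind it; z points along the fingers, y is the line along which they close (so a half turn about z gives the same grasp; the last joint's range is limited). The gripper opens to 91 mm and grips with 3 to 60 N. Pads are 32 mm wide; open, the fingers measure 118 mm over their backs; the gripper's body (76 mm by 178 mm) begins 60 mm behind the grasp point.
Start: joints at [68.411, 18.312, 89.639, -0, 72.044, -1.146], TCP at [200.838, 538.802, 213.976] pointing down, gripper open.
Joint ranges: [-177.97, 177.97], [-48.28, 115.42], [12.27, 149.76], [-77.06, 257.06], [2.81, 150.46], [-146.56, 146.56]. Speed limits (degrees/s): [147.25, 147.25, 180, 180, 180, 180].

INTERFACE

Orientations are given as [roll, pitch, yaw] about the fixed x, y, z axes, in that order (R = Rz(yaw) Ry(pitch) Rx(roll)).
In Python, from workcell import * gives the robot as it stands.
- The arm moves only by the tool move_arm, never from a script. Its argument "motion" is a list of rows, each a list of 3 entries, a list of its own where there are three numbers: the finger opening in mm, from 0 to 91.2, then the shift along the world's x, y, z in units of 25 mm (1.0 is 25 mm), then the turn, a rotation vector about the world's x, y, z in units of 4 degrees (1.0 is 4 degrees). In form: [[grip, [x, y, z], [ax, ay, az]], ...]. A call has 1 to 20 rows; each row shifts and turns the commanded pose from where the row before left it; what a row does not reach is not made up. A row lasts 1/12 s, in which the tool goes at most 41.7 mm and 7.16 degrees, less where a joint would pass 70% of its speed; a pose out of reach is approached as far as the arm can. A call with a number of a shift or a turn outside -1 to 1 is refused whole. A call with a gripper value outside its range is refused whole. The fingers move at their own pace and stop on an object; "grip_force" is the grip in N (left out, the last holds). Time passes only in rows, so rows that do not move let the fingers close. It gives the time, the measured TCP pose, the force, the opening and the grip force at its end, in the units of the state.
- state(): the state, without advancing time (a new reading comes with each control period).
- grab_frame(name): name is "scene" or "top" or "wrist"; returns the picture (384x512x3 uint8, blue, green, red); there is no depth.
- camera_info(name): a dict with "fx", "fy", "cx", "cy" (pixels), "rvec" (rotation vector, rad) and "tvec" (3), from world to camera coordinates, as OpenCV has them. Camera axes: x right, y down, z forward; pixel columns grow to the right and rows downward; lengths in mm; the calibration is good to about 2 mm. A picture is of the moment at which its call begins: read the wrist's pose just before it. camera_info takes no time and is no camera call; for the wrist camera it gives the pose at the moment of the call.
- job_done(): hands the job in; it is judged then, once.
The state is a dict: "time_s": time; "qpos": joint angles; "qvel": joint speeds; "effort": joint torques, N m; "ee_pos": TCP position; "ee_rot": TCP orientation; "force": force on the tool from outside, world axes, zero at the start; "torque": the same for the moment, N m; "gripper_width": finger opening in mm; "gripper_force": force on a finger pad.
Only numpy, scipy, OpenCV 4.12 (cv2) and the standard library are available. Lean on these libraries where they do the work, as an engineer would, in place of code of your own. Each camera call takes 0.05 s, during which the arm holds its last target. There are 200 camera calls.

TASK

The small steel pot stands on one of the two plates of the black hob. Turn that plate up to full with the touch strip in front of it: set your closed fingertips lightly on the strip at its smallest dot, slide them along the row of dots to the biggest dot without lifting off on the way, then take the hand away. Do not press the strip down to its stop, do not touch the other strip, and leave the pot, the mug and the things beside the hob where they are.

Things in the scene. Friction and masses are not known exactly. Their poses are not given: they have to be found in the camera images.
- hob: Fixed hob, black glass top on steel, 300 (x) x 440 (y) x 40 mm high. Origin: centre of its underside, on the worktop. x points away from the robot (front edge at x = -150 mm), y to the left, z up; it may be turned some degrees. Two round plates (printed rings, 160 mm across) are centred at (45, +110) and (45, -110) mm; in front of each lies a touch strip along y.
- strip_left (a joint): How far the left touch strip (hob y > 0) is pressed down, m: 0 at rest, 0.008 at its stop. Dark grey bar, 26 (x) x 186 (y) mm, centred at (-110, +110) mm in the hob frame; flat top at z = 50 mm at rest, 10 mm above the glass. It sinks evenly and springs back: 1 N starts it, 0.8 N more per mm. A dot is touched when it is over 0.8 mm down there; over 7.2 mm is too hard.
- strip_right (a joint): The same for the right touch strip, centred at (-110, -110) mm in the hob frame; its smallest dot is at its left (+y) end too.
- left_small_dot (a point): Smallest white dot (5 mm across) of the left strip: point on the strip's top face at rest (does not sink with it), 23 mm from the strip's left (+y) end. Five dots lie on the strip's centre line 35 mm apart, growing to the right. Axes as the hob's.
- left_big_dot (a point): Biggest white dot (16 mm across) of the left strip, on the top face at rest, 140 mm to the right (hob -y) of its smallest dot.
- right_small_dot (a point): Smallest dot of the right strip, on the top face at rest.
- right_big_dot (a point): Biggest dot of the right strip, on the top face at rest, 140 mm to the right of its smallest dot.
- pot: Small open steel pot with two dark side handles, about 124 mm across without them and 60 mm high, loose on the left or the right plate (within 10 mm of its centre). Origin: centre of its underside.
- mug: Dark grey stoneware mug, 90 mm across without its handle, 85 mm high, loose on the other plate. Origin: centre of its underside.
- tumbler: Clear glass tumbler, 76 mm across, 86 mm high, loose on the worktop left of the hob. Origin: centre of its underside.
- kitchen_timer: Round kitchen timer, red over white, 66 mm across, 41 mm high, loose on the worktop right of the hob. Origin: centre of its underside.
Not all that is in view belongs to the job. Several things have the shape of the pot; the one meant has the colours described above. What is shaped like the mug but orange is not meant.

How it is judged:
By the outcome, as a careful person would: the job done as asked, in the order asked, and still so for the second after the job is handed in, with the robot touching nothing.
It also fails if it takes over 40 s, if anything falls off the work surface, if the arm or the gripper's body presses on something with over 40 N, if the wrist force passes 120 N, or if a joint passes its speed limit or range.

## Working session

There is one attempt and no reset: what is moved stays moved. The work goes in short steps, Python scripts to look and compute and a tool call to move; the robot and the scene stay as the last step left them, time stands still between calls to the robot, and variables do not carry over. Pictures are saved under pics/ and viewed, at most 10 in all, crops included, and the job is handed in when it is done.

Besides the shell and the picture viewer there is one more tool, called after ">>>" by a JSON object that holds its "method" and its "body", one argument or row to a line. move_arm: Moves the arm, as the interface text tells. Shifts and turns lie within -1 to 1; 1 stands for 25 mm of shift or 4 degrees of turn. Its arguments: {"type":"object","properties":{"motion":{"type":"array","items":{"type":"array"}},"grip_force":{"type":"number"}},"required":["motion"]}

```bash
mkdir -p pics
python3 - <<'E'
from workcell import *
import cv2,numpy as np
a=grab_frame("top");b=grab_frame("scene")
cv2.imwrite("pics/top.png",a);cv2.imwrite("pics/scene.png",b)
for n in("top","scene"):print(camera_info(n))
print(state())
E
```

```text
{'fx': 402.86088233016517, 'fy': 402.86088233016517, 'cx': 252.30474357189294, 'cy': 185.1720439399971, 'rvec': array([ 2.17166488, -2.18643115,  0.08633819]), 'tvec': array([ -23.27634571,  525.01865088, 1461.12901709])}
{'fx': 470.40398509619985, 'fy': 470.40398509619985, 'cx': 256.4641997826573, 'cy': 188.96761446120755, 'rvec': array([ 0.30174193, -2.69781101,  1.40967079]), 'tvec': array([ 511.54466217,  152.22267408, 1498.22970378])}
{'time_s': 0.1, 'qpos': array([ 6.84114359e+01,  1.83458134e+01,  8.96986563e+01,  1.51714736e-03,
        7.20421109e+01, -1.14566055e+00]), 'qvel': array([ 0.01612716, -0.17520966, -0.1845657 , -0.02435913, -0.02242308,
        0.01990554]), 'effort': array([-9.45655620e-05, -4.13331199e+01, -2.32511687e+01,  7.28931092e-02,
        4.21202474e-02, -6.50489096e-05]), 'ee_pos': array([200.66042034, 538.38422323, 213.23118924]), 'ee_rot': array([-1.79913466e+02, -3.17334892e-03,  1.59556625e+02]), 'force': array([ 0.48797663,  0.51917484, -0.44229191]), 'torque': array([-0.00436432,  0.00370572,  0.01179669]), 'gripper_force': 0.0, 'gripper_width': 91.1173415940344}
```

View pics/top.png

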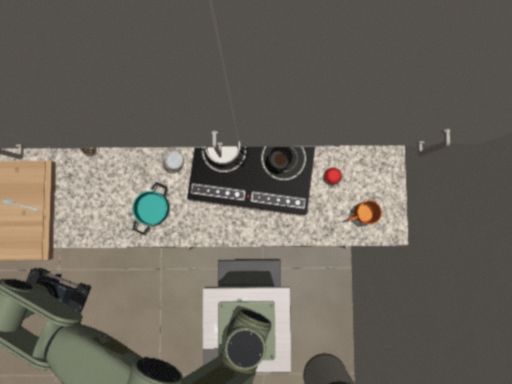

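View pics/scene.png

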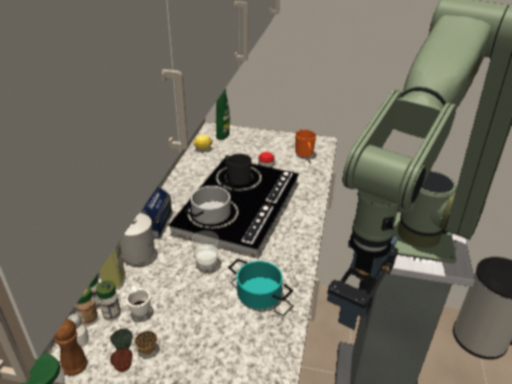

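The steel pot is on the left plate (top view around (222,155)) and the dark mug is on the right (280,158). The left strip's dots run from about (195,188) to (243,195) in the top view. An overhead cabinet covers the back.

```bash
cat > h.py <<'E'
import cv2,numpy as np
def ray(ci,uv,z):
    R=cv2.Rodrigues(np.array(ci['rvec']))[0];c=-R.T@ci['tvec']
    d=R.T@np.array([(uv[0]-ci['cx'])/ci['fx'],(uv[1]-ci['cy'])/ci['fy'],1.]);return c+d*(z-c[2])/d[2]
def proj(ci,P):
    return cv2.projectPoints(np.array(P,float).reshape(-1,3),ci['rvec'],np.array(ci['tvec'],float),np.array([[ci['fx'],0,ci['cx']],[0,ci['fy'],ci['cy']],[0,0,1]]),None)[0].reshape(-1,2)
def spots(g,th,amin,amax):
    n,l,s,_=cv2.connectedComponentsWithStats((g>th).astype(np.uint8))
    out=[]
    for i in range(1,n):
        if amin<=s[i,4]<=amax:
            y,x=np.nonzero(l==i);w=g[y,x].astype(float)-th+1
            out.append((float((x*w).sum()/w.sum()),float((y*w).sum()/w.sum()),int(s[i,4])))
    return sorted(out)
E
python3 - <<'E'
from workcell import *
from h import *
for n,(x0,x1,y0,y1) in dict(top=(186,316,180,214),scene=(225,305,165,250)).items():
    im=cv2.imread(f"pics/{n}.png");ci=camera_info(n)
    g=cv2.cvtColor(im,cv2.COLOR_BGR2GRAY)[y0:y1,x0:x1]
    print(n)
    for x,y,a in spots(g,75,1,60):
        print(round(x+x0,1),round(y+y0,1),a,ray(ci,(x+x0,y+y0),50).round(0))
a=cv2.imread("pics/top.png")[135:220,180:325];b=cv2.imread("pics/scene.png")[150:255,165:310]
a=cv2.resize(a,None,fx=5,fy=5,interpolation=2)
cv2.imwrite("pics/ta.png",a)
E
```

```text
top
248.0 196.0 1 [484. -11.  50.]
283.7 180.0 10 [ 540. -140.   50.]
scene
228.0 188.0 1 [635. -51.  50.]
233.7 214.6 57 [579.  88.  50.]
249.7 233.7 8 [509. 167.  50.]
254.0 226.7 13 [504. 132.  50.]
254.6 169.1 3 [ 573. -190.   50.]
257.6 220.2 21 [500.  98.  50.]
257.7 180.5 36 [ 546. -121.   50.]
261.5 213.8 26 [494.  63.  50.]
273.0 194.4 4 [478. -51.  50.]
276.3 188.6 12 [473. -87.  50.]
279.4 183.4 16 [ 468. -121.   50.]
```

View pics/ta.png

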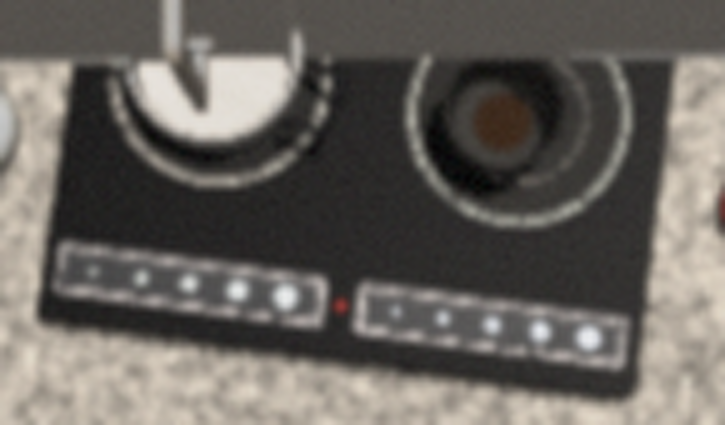

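Run:
```python
from workcell import *
from h import *
ci=camera_info("top");g=cv2.cvtColor(cv2.imread("pics/top.png"),cv2.COLOR_BGR2GRAY).astype(float)
P=[]
for u,v in [(95,271),(141,278),(189,284),(237,290),(286,297),(395,311),(589,339)]:
    u=(u+.5)/5-.5+180;v=(v+.5)/5-.5+135
    x0,y0=round(u)-3,round(v)-3;w=g[y0:y0+7,x0:x0+7];w=np.clip(w-np.percentile(w,70),0,None)
    yy,xx=np.mgrid[y0:y0+7,x0:x0+7];r=np.hypot(xx-u,yy-v)<3;w=w*r
    print(round(u,1),round(v,1),ray(ci,(u,v),50).round(1),ray(ci,((w*xx).sum()/w.sum(),(w*yy).sum()/w.sum()),50).round(1))
cs=camera_info("scene")
s=cv2.imread("pics/scene.png")[160:260,165:310]
cv2.imwrite("pics/sc.png",cv2.resize(s,None,fx=5,fy=5,interpolation=2))
# pot height/rim check: nothing needed beyond clearance
```

```text
198.6 188.8 [510.7 166.9  50. ] [511.1 168.2  50. ]
207.8 190.2 [505.4 133.7  50. ] [505.8 133.4  50. ]
217.4 191.4 [500.9  99.1  50. ] [501.7  99.3  50. ]
227.0 192.6 [496.3  64.5  50. ] [496.3  64.3  50. ]
236.8 194.0 [491.   29.2  50. ] [491.6  29.6  50. ]
258.6 196.8 [480.4 -49.3  50. ] [481.4 -49.6  50. ]
297.4 202.4 [ 459.3 -188.6   50. ] [ 460.2 -188.3   50. ]
```

View pics/sc.png

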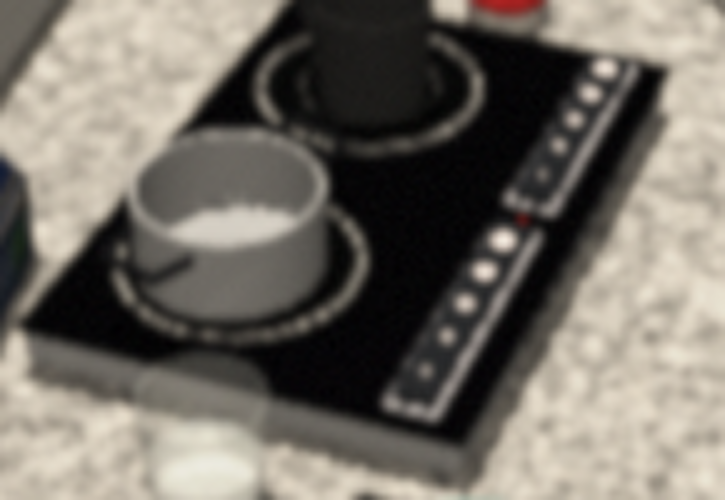

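The two views agree, which confirms the 50 mm height. The small dot is at about (510.5,167.5), the big dot at about (491.5,29.5), and the hob is turned by about -7.8°. I'll approach high, stopping at x=510. First I'll check where the overhead cabinet handle is.

Run:
```python
from workcell import *
from h import *
t=camera_info("top");s=camera_info("scene")
for uv in [(217,152),(214,132),(240,147),(100,146)]:
    L=np.array([ray(t,uv,z) for z in (0,200,400,600,800,1000)]);print(uv,L.round(0).tolist());print(proj(s,L).round(0).tolist())
```

```text
(217, 152) [[653.0, 105.0, 0.0], [620.0, 87.0, 200.0], [586.0, 69.0, 400.0], [553.0, 51.0, 600.0], [520.0, 33.0, 800.0], [487.0, 15.0, 1000.0]]
[[211.0, 227.0], [220.0, 173.0], [232.0, 111.0], [245.0, 38.0], [261.0, -49.0], [280.0, -154.0]]
(214, 132) [[729.0, 116.0, 0.0], [686.0, 97.0, 200.0], [642.0, 78.0, 400.0], [599.0, 58.0, 600.0], [556.0, 39.0, 800.0], [513.0, 19.0, 1000.0]]
[[187.0, 225.0], [198.0, 172.0], [211.0, 110.0], [227.0, 37.0], [246.0, -49.0], [268.0, -155.0]]
(240, 147) [[671.0, 19.0, 0.0], [635.0, 12.0, 200.0], [600.0, 6.0, 400.0], [564.0, -1.0, 600.0], [529.0, -7.0, 800.0], [493.0, -13.0, 1000.0]]
[[213.0, 210.0], [222.0, 160.0], [233.0, 101.0], [245.0, 32.0], [261.0, -52.0], [280.0, -154.0]]
(100, 146) [[679.0, 546.0, 0.0], [642.0, 469.0, 200.0], [605.0, 392.0, 400.0], [569.0, 316.0, 600.0], [532.0, 239.0, 800.0], [496.0, 162.0, 1000.0]]
[[149.0, 335.0], [167.0, 258.0], [187.0, 171.0], [209.0, 75.0], [234.0, -34.0], [262.0, -157.0]]
```

>>> {"method": "move_arm", "body": {
  "motion": [
    [0, [0.77, -0.92, 0], [0, 0, 0.2]],
    [0, [0.77, -0.92, 0], [0, 0, 0.2]],
    [0, [0.77, -0.92, 0], [0, 0, 0.2]],
    [0, [0.77, -0.92, 0], [0, 0, 0.2]],
    [0, [0.77, -0.92, 0], [0, 0, 0.2]],
    [0, [0.77, -0.92, 0], [0, 0, 0.2]],
    [0, [0.77, -0.92, 0], [0, 0, 0.2]],
    [0, [0.77, -0.92, 0], [0, 0, 0.2]],
    [0, [0.77, -0.92, 0], [0, 0, 0.2]],
    [0, [0.77, -0.92, 0], [0, 0, 0.2]],
    [0, [0, 0, 0], [0, 0, 0]]
  ],
  "grip_force": 10
}}

```text
time_s: 1.02
ee_pos: [395.8, 305.3, 213.6]
ee_rot: [-179.9, 0.1, 167.3]
force: [-0.9, -0.8, -0.2]
gripper_width: 20.8
gripper_force: 0.0
```

>>> {"method": "move_arm", "body": {
  "motion": [
    [0, [0.75, -0.92, -0.65], [0, 0, 0.2]],
    [0, [0.75, -0.92, -0.65], [0, 0, 0.2]],
    [0, [0.75, -0.92, -0.65], [0, 0, 0.2]],
    [0, [0.75, -0.92, -0.65], [0, 0, 0.2]],
    [0, [0.75, -0.92, -0.65], [0, 0, 0.2]],
    [0, [0.75, -0.92, -0.65], [0, 0, 0.2]],
    [0, [0, 0, 0], [0, 0, 0]],
    [0, [0, 0, 0], [0, 0, 0]],
    [0, [0, 0, 0], [0, 0, 0]]
  ]
}}

```text
time_s: 1.77
ee_pos: [505.5, 171.3, 116.4]
ee_rot: [180.0, -0.0, 172.3]
force: [-0.1, -0.0, 0.3]
gripper_width: 0.4
gripper_force: 0.0
```

Run:
```python
from workcell import *
from h import *
ci=camera_info("wrist");s=state();im=grab_frame("wrist")
print(s['ee_pos'],s['ee_rot'],s['force'],s['gripper_width'])
print(proj(ci,[[510.5,167.5,50],[491.5,29.5,50],s['ee_pos']]))
cv2.imwrite("pics/w.png",im)
import pickle;pickle.dump(ci,open("w.pkl","wb"))
```

```text
[505.48367853 171.32962659 116.41784015] [ 1.79979320e+02 -4.52063804e-02  1.72329955e+02] [-0.05154914 -0.00982958  0.32555956] 0.4246768870517949
[[252.76935835 210.41560934]
 [ 71.15755634 209.9678702 ]
 [256.90284221 235.79321501]]
```

View pics/w.png

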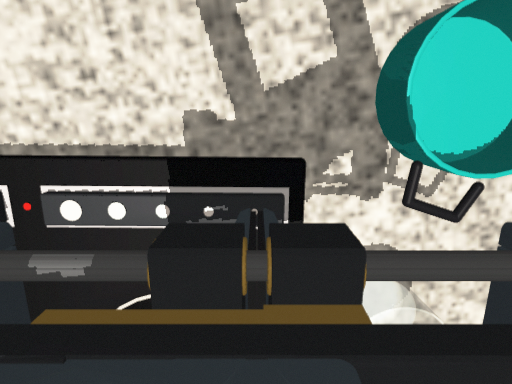

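The wrist view shows the five dots of the left strip at row 210, with the smallest at (254,211) and the biggest at (71,210). Both land where I predicted, so the estimate holds. Next I'll centre over the small dot and lower.

>>> {"method": "move_arm", "body": {
  "motion": [
    [0, [0.2, -0.15, 0], [0, 0, 0]],
    [0, [0, 0, -0.6], [0, 0, 0]],
    [0, [0, 0, -0.6], [0, 0, 0]],
    [0, [0, 0, -0.6], [0, 0, 0]],
    [0, [0, 0, -0.6], [0, 0, 0]],
    [0, [0, 0, 0], [0, 0, 0]],
    [0, [0, 0, 0], [0, 0, 0]],
    [0, [0, 0, 0], [0, 0, 0]]
  ]
}}

```text
time_s: 2.48
ee_pos: [511.6, 167.7, 57.6]
ee_rot: [179.9, 0.1, 172.4]
force: [-0.1, 0.2, 0.0]
gripper_width: 0.3
gripper_force: 0.0
```

>>> {"method": "move_arm", "body": {
  "motion": [
    [0, [0, 0, -0.1], [0, 0, 0]],
    [0, [0, 0, -0.1], [0, 0, 0]],
    [0, [0, 0, 0], [0, 0, 0]],
    [0, [0, 0, 0], [0, 0, 0]],
    [0, [0, 0, 0], [0, 0, 0]]
  ]
}}

```text
time_s: 2.9
ee_pos: [510.9, 167.0, 51.6]
ee_rot: [180.0, 0.0, 172.4]
force: [0.9, 0.0, -0.2]
gripper_width: 0.1
gripper_force: 0.0
```

Still no contact at 51.6. I'll go down 5 mm more.

>>> {"method": "move_arm", "body": {
  "motion": [
    [0, [0, 0, -0.1], [0, 0, 0]],
    [0, [0, 0, -0.1], [0, 0, 0]],
    [0, [0, 0, 0], [0, 0, 0]],
    [0, [0, 0, 0], [0, 0, 0]],
    [0, [0, 0, 0], [0, 0, 0]]
  ]
}}

```text
time_s: 3.32
ee_pos: [511.3, 167.2, 46.8]
ee_rot: [180.0, 0.1, 172.4]
force: [0.1, 0.7, 3.8]
gripper_width: 0.6
gripper_force: 1.7
```

The force is 3.8 N, so the strip is about 3.5 mm down. Now I'll slide.

>>> {"method": "move_arm", "body": {
  "motion": [
    [0, [-0.022, -0.153, 0], [0, 0, 0]],
    [0, [-0.022, -0.153, 0], [0, 0, 0]],
    [0, [-0.022, -0.153, 0], [0, 0, 0]],
    [0, [-0.022, -0.153, 0], [0, 0, 0]],
    [0, [-0.022, -0.153, 0], [0, 0, 0]],
    [0, [-0.022, -0.153, 0], [0, 0, 0]],
    [0, [-0.022, -0.153, 0], [0, 0, 0]],
    [0, [-0.022, -0.153, 0], [0, 0, 0]],
    [0, [-0.022, -0.153, 0], [0, 0, 0]],
    [0, [-0.022, -0.153, 0], [0, 0, 0]]
  ]
}}

```text
time_s: 4.15
ee_pos: [505.3, 128.4, 46.5]
ee_rot: [180.0, 0.0, 172.3]
force: [-0.3, 2.6, 4.2]
gripper_width: 0.5
gripper_force: 1.9
```

>>> {"method": "move_arm", "body": {
  "motion": [
    [0, [-0.022, -0.153, 0], [0, 0, 0]],
    [0, [-0.022, -0.153, 0], [0, 0, 0]],
    [0, [-0.022, -0.153, 0], [0, 0, 0]],
    [0, [-0.022, -0.153, 0], [0, 0, 0]],
    [0, [-0.022, -0.153, 0], [0, 0, 0]],
    [0, [-0.022, -0.153, 0], [0, 0, 0]],
    [0, [-0.022, -0.153, 0], [0, 0, 0]],
    [0, [-0.022, -0.153, 0], [0, 0, 0]],
    [0, [-0.022, -0.153, 0], [0, 0, 0]],
    [0, [-0.022, -0.153, 0], [0, 0, 0]],
    [0, [-0.022, -0.153, 0], [0, 0, 0]],
    [0, [-0.022, -0.153, 0], [0, 0, 0]],
    [0, [-0.022, -0.153, 0], [0, 0, 0]],
    [0, [-0.022, -0.153, 0], [0, 0, 0]],
    [0, [-0.022, -0.153, 0], [0, 0, 0]],
    [0, [-0.022, -0.153, 0], [0, 0, 0]],
    [0, [-0.022, -0.153, 0], [0, 0, 0]],
    [0, [-0.022, -0.153, 0], [0, 0, 0]],
    [0, [-0.022, -0.153, 0], [0, 0, 0]],
    [0, [-0.022, -0.153, 0], [0, 0, 0]]
  ]
}}

```text
time_s: 5.82
ee_pos: [494.2, 51.9, 46.4]
ee_rot: [180.0, -0.0, 172.4]
force: [0.9, 2.5, 4.1]
gripper_width: 0.5
gripper_force: 1.9
```

>>> {"method": "move_arm", "body": {
  "motion": [
    [0, [-0.02, -0.15, 0], [0, 0, 0]],
    [0, [-0.02, -0.15, 0], [0, 0, 0]],
    [0, [-0.02, -0.15, 0], [0, 0, 0]],
    [0, [-0.02, -0.15, 0], [0, 0, 0]],
    [0, [-0.02, -0.15, 0], [0, 0, 0]],
    [0, [-0.02, -0.15, 0], [0, 0, 0]],
    [0, [0, 0, 0], [0, 0, 0]],
    [0, [0, 0, 0], [0, 0, 0]],
    [0, [0, 0, 0], [0, 0, 0]]
  ]
}}

```text
time_s: 6.57
ee_pos: [491.1, 28.9, 46.4]
ee_rot: [-179.9, -0.0, 172.4]
force: [-0.1, -2.6, 4.0]
gripper_width: 0.7
gripper_force: 1.9
```

The fingertips are on the biggest dot and still pressing. I'll lift straight up, then back away.

>>> {"method": "move_arm", "body": {
  "motion": [
    [0, [0, 0, 0.4], [0, 0, 0]],
    [0, [0, 0, 0.8], [0, 0, 0]],
    [0, [0, 0, 0.9], [0, 0, 0]],
    [0, [0, 0, 0.9], [0, 0, 0]],
    [0, [-0.5, 0, 0.9], [0, 0, 0]],
    [0, [-0.8, 0, 0.8], [0, 0, 0]],
    [0, [-0.8, 0, 0.5], [0, 0, 0]],
    [0, [-0.8, 0, 0], [0, 0, 0]],
    [0, [-0.8, 0, 0], [0, 0, 0]],
    [0, [0, 0, 0], [0, 0, 0]],
    [0, [0, 0, 0], [0, 0, 0]],
    [0, [0, 0, 0], [0, 0, 0]]
  ]
}}

```text
time_s: 7.57
ee_pos: [399.4, 29.8, 176.3]
ee_rot: [180.0, 0.0, 172.4]
force: [-0.4, 0.4, -0.4]
gripper_width: 0.6
gripper_force: 0.0
```

Run:
```python
from workcell import *
import cv2
cv2.imwrite("pics/s2.png",grab_frame("scene"))
s=state();print(s['ee_pos'],s['force'],s['time_s'])
```

```text
[399.71597744  29.81141577 176.29287797] [ 0.0381954  -0.17101734 -0.33930712] 7.6167
```

View pics/s2.png

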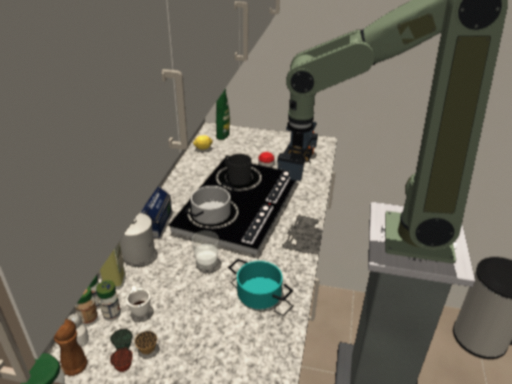

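The hand is clear of the hob. The pot (210,205), mug (238,168), tumbler (206,258) and timer (266,158) haven't moved.

```bash
python3 -c "
from workcell import *
print(job_done())"
```

```text
the job is handed in; nothing more can be done
None
```

I slid the closed fingertips along the left strip, which is the pot's plate, from the smallest dot to the biggest at about 4 N (roughly 3.5 mm down) without lifting. I then took the hand away and handed the job in at 7.6 s; no verdict came back, and the pot, mug, tumbler and timer look unmoved in the last picture.

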